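# Lift the sorter nozzle out of the rinse bowl with self-closing forceps

## Task

Take the self-closing forceps from their rest, lift the white ceramic nozzle out of the rinse bowl by its neck with them, and lay the forceps back on the rest the way they lay, jaws still closed on the nozzle so that it dries hanging clear of the bench. Never touch the nozzle with the gripper, and leave the nut in the bowl and the other things where they are.

Things in the scene. Friction and masses are not known exactly. Their poses are not given: they have to be found in the camera images.
- forceps: Self-closing cross-action steel forceps, 174 mm, 60 g, lying flat on the rest; strips 8 mm tall. Origin: at mid-height in the heel (rear), where the arms join; x to the jaws, y across the arms, z up. The arms bow out, cross at x = 108 mm and end in jaws, sprung shut. Pressing the bows together opens the jaws; letting go closes them.
- forceps_bow (a point): Midway between the black grip pads on the bows, 65 mm from the heel, at mid-height. Pads 34 mm long, 13 mm tall; 36 mm over the pads let go, 24 mm at the squeeze stop; each pushes out with 9 to 17 N. Once the jaws touch the neck the arms bend while the pads spread some 5 mm more, the force passing steadily from fingers to jaws: with 3 to 7 N left on a finger, nozzle and forceps are both held.
- forceps_jaws (a point): Point midway between the jaws, 159 mm from the heel, at mid-height. Jaw faces 19 mm long (149.5 to 168.5 mm from the heel), 8 mm tall. Gap between the faces 4 mm let go, about 30 mm squeezed to the stop.
- forceps_arm_l (a joint): Turn of each arm at the heel (both move alike): 0 let go, 0.085 squeezed to the stop, near 0 when let go on the nozzle's neck. The jaws' gap grows by 0.32 m per rad.
- rest: White plastic forceps rest, fixed: base 165 x 60 x 5 mm, two notched uprights 63 mm behind and 47 mm ahead of the origin, notch floors 56 mm high, notches 18 and 22 mm wide at the floor, flared, ears to 71 mm. Origin: on the bench, below the point of the forceps 75 mm from their heel; x along them to the jaws, z up. The jaws stick out past the base.
- rest_heel (a point): Where the forceps' origin (heel) lies when they rest properly, 60 mm above the bench.
- rest_jaws (a point): Where the point between the jaws lies when the forceps rest properly, 60 mm above the bench, 159 mm from rest_heel along the rest's x.
- bowl: Drained round steel rinse bowl, fixed: 166 mm across the rim, 152 mm at the foot, 58 mm high, wall 3 mm, floor 4 mm thick. Origin: centre of its underside on the bench, z up.
- nozzle: White ceramic sorter nozzle, about 22 g, standing loose on the bowl's floor: foot flange 28 mm across and 6 mm thick, above it a plain round neck 14 mm across up to 36 mm, then a cone to 45 mm. Origin: centre of its underside; z along its axis.
- nozzle_neck (a point): Point on the nozzle's axis, 24 mm above its underside, where the jaws should take the neck.
- nut: Steel ring nut lying in the same bowl, 26 mm across, 7 mm thick; it stays there. Origin: centre of its underside.
- buffer_bottle: White plastic bottle with a blue cap, 54 mm across, 115 mm tall, standing on the bench; a bystander. Origin: centre of its underside.
- sample_jar: Small jar with a white cap, 40 mm across, 58 mm tall, standing on the bench; a bystander. Origin: centre of its underside.

How it is judged:
By the outcome, as a careful person would: the job done as asked, in the order asked, and still so for the second after the job is handed in, with the robot touching nothing.
It also fails if it takes over 58 s, if anything falls off the work surface, if the arm or the gripper's body presses on something with over 40 N, if the wrist force passes 120 N, or if a joint passes its speed limit or range.

## Robot

A 6-joint arm with a two-finger parallel gripper is mounted at the origin on the work surface. World frame = base frame: x ahead of the robot, y to its left, z up, the work surface at z = 0. Lengths are in m, angles in rad, forces in N, time in s.
With the tool pointing down it reaches from about 0.25 to 0.775 m from the base axis. Payload 4 kg.
Tool frame: the origin (TCP) lies midway between the tips of the shut fingers; the grasp point (between the pads) lies 19 mm behind it (robot.tcp_to_grasp is the distance from the TCP to the grasp point, in m); z points along the fingers, y is the line along which they close (so a half turn about z gives the same grasp; the last joint's range is limited). The gripper opens to 94 mm and grips with 3 to 60 N. Pads are 16 mm wide; open, the fingers measure 119 mm over their backs; the gripper's body (75 mm by 177 mm) begins 78 mm behind the grasp point.
Start: joints at [-1.345, 0.087, 1.371, -0, 1.684, -0.103], TCP at [0.178, -0.521, 0.206] pointing down, gripper open.
Joint ranges: [-3.1, 3.1], [-0.76, 2.03], [0.27, 2.55], [-1.08, 4.22], [0.17, 2.65], [-2.57, 2.57]. Speed limits (rad/s): [2.79, 2.79, 3.14, 3.14, 3.14, 3.14].

## Interface

Orientations are given as [roll, pitch, yaw] about the fixed x, y, z axes, in that order (R = Rz(yaw) Ry(pitch) Rx(roll)).
In Python, from bench import robot, viewer gives the robot as it stands. The module is installed in compiled form; this text tells all that it offers.
- The arm moves only by the shell command python3 -m handwheel 'ROWS' [OPENING]. ROWS is JSON, a list of rows, each a list of 6 numbers: the shift along the tool's x, y, z in units of 0.2 m (1.0 is 0.2 m), then the turn, a rotation vector about the tool's x, y, z in units of 30 degrees (1.0 is 30 degrees). In form: [[x, y, z, wx, wy, wz], ...]. A call has 1 to 10 rows; each row is the pose to reach, as a shift and turn from the pose commanded when the call began, along the tool's axes at that moment; what a row does not reach only later rows make up. A row lasts 1/12 s, in which the tool goes at most 41.7 mm and 7.16 degrees, less where a joint would pass 70% of its speed; a pose out of reach is approached as far as the arm can. A call with a number of a shift or a turn outside -1 to 1 is refused whole. A call with a gripper value outside its range is refused whole. OPENING is the gripper's target within -1 to 1 (shut at 1, half-way at 0, fully open at -1), set as the call begins (- or left out, the last holds). The fingers move at their own pace and stop on an object; the grip force is fixed at half the most. Time passes only in rows, so rows that repeat a pose let the fingers close. It gives the time, the measured TCP pose, the force, the opening and the grip force at its end, in the units of the state.
- robot.get_obs(): the state, without advancing time (a new reading comes with each control period).
- viewer.snapshot(name): name is "side" or "top" or "wrist"; returns the picture (420x560x3 uint8, red, green, blue); there is no depth.
- viewer.calibration(name): a dict with "fx", "fy", "cx", "cy" (pixels), "R" (3x3) and "t" (3): a world point X has camera coordinates R X + t. Camera axes: x right, y down, z forward; pixel columns grow to the right and rows downward; lengths in m; the calibration is good to about 2 mm. The wrist camera is an equidistant fisheye: a pixel r from the principal point sees the ray r / f radians off the axis. A picture is of the moment at which its call begins: read the wrist's pose just before it. calibration takes no time and is no camera call; for the wrist camera it gives the pose at the moment of the call.
- robot.close_job(): hands the job in; it is judged then, once.
The state is a dict: "time": time; "joint_positions": joint angles; "qvel": joint speeds; "joint_torque": joint torques, N m; "tool_pos": TCP position; "ee_rot": TCP orientation; "wrist_force": force on the tool from outside, world axes, zero at the start; "wrist_torque": the same for the moment, N m; "width": finger opening in m; "finger_force": force on a finger pad.
Only numpy, scipy, OpenCV 4.12 (cv2) and the standard library are available. Lean on these libraries where they do the work, as an engineer would, in place of code of your own. Each camera call takes 0.05 s, during which the arm holds its last target. There are 200 camera calls.

## Working session

There is one attempt and no reset: what is moved stays moved. The work goes in short steps, Python scripts to look and compute and a shell command to move; the robot and the scene stay as the last step left them, time stands still between calls to the robot, and variables do not carry over. Pictures are saved under pics/ and viewed, at most 10 in all, crops included, and the job is handed in when it is done.

```bash
mkdir -p pics; cat > h.py <<'E'
import numpy as np, cv2
from bench import robot, viewer
def ray(cal,u,v,fish=False):
    x=(u-cal['cx'])/cal['fx'];y=(v-cal['cy'])/cal['fy']
    if fish:
        r=np.hypot(x,y); d=np.array([np.sin(r)*x/max(r,1e-9),np.sin(r)*y/max(r,1e-9),np.cos(r)])
    else: d=np.array([x,y,1.])
    R=np.array(cal['R']);t=np.array(cal['t'])
    return -R.T@t, R.T@d
def plane(cal,u,v,z,fish=False):
    o,d=ray(cal,u,v,fish); return o+d*(z-o[2])/d[2]
def proj(cal,X):
    p=np.array(cal['R'])@np.array(X)+np.array(cal['t']); return cal['fx']*p[0]/p[2]+cal['cx'],cal['fy']*p[1]/p[2]+cal['cy']
def snap(n,f):
    c=viewer.calibration(n); im=viewer.snapshot(n); cv2.imwrite('pics/'+f,im[:,:,::-1]); return im,c
E
python3 - <<'E'
from h import *
o=robot.get_obs();print(o['time'],o['tool_pos'],o['ee_rot'],o['width'],robot.tcp_to_grasp)
a,_=snap('top','t1.png');b,_=snap('side','s1.png')
for n in('top','side'):
    c=viewer.calibration(n);print(n,c['fx'],-np.array(c['R']).T@c['t'])
E
```

```text
0.0 [ 0.17746779 -0.52000712  0.20432453] [-3.13942151e+00 -1.99363528e-04  3.28787700e-01] 0.09398783253314487 0.0188
top 399.9267744409145 [ 0.50407419 -0.03132673  0.79188128]
side 448.64049030714494 [0.15778271 0.43318045 0.68071503]
```

View pics/t1.png

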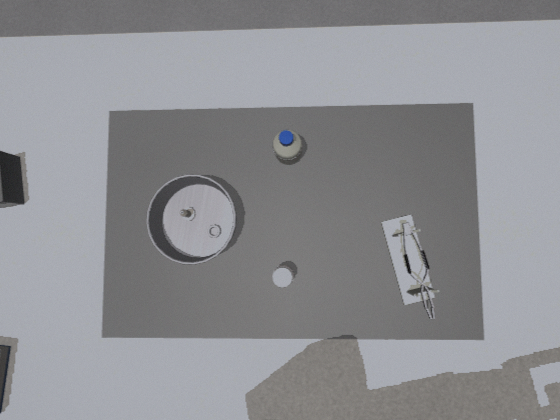

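View pics/s1.png

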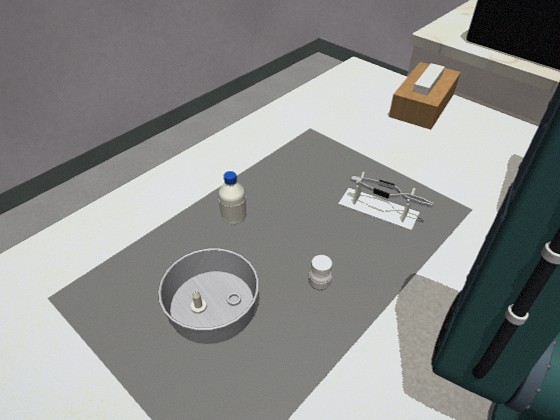

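The top view shows the bowl at about (192,219), with the nozzle at (187,213) and the nut at (215,231). The forceps run from heel (406,222) to jaws (432,316), with the black pads at (407,263) and (424,260). The jar is at (282,277) and the bottle at (287,143). The side view agrees.

```bash
python3 - <<'E'
from h import *
c=viewer.calibration('top');s=viewer.calibration('side')
im=cv2.imread('pics/t1.png');si=cv2.imread('pics/s1.png')
A=cv2.resize(im[205:325,375:455],None,fx=5,fy=5,interpolation=cv2.INTER_CUBIC)
B=cv2.resize(im[170:270,142:242],(400,400),interpolation=cv2.INTER_CUBIC)
C=cv2.resize(si[280:330,170:250],(400,200),interpolation=cv2.INTER_LINEAR)
D=np.zeros((600,800,3),np.uint8);D[:,:400]=A;D[:400,400:]=B;D[400:600,400:800]=cv2.resize(C,(400,200));cv2.imwrite('pics/c1.png',D)
f=lambda n,u,v,z:print(n,plane(c,u,v,z).round(4))
f('bowl rim',192,219,.058);f('heel',406,222,.06);f('jaws',432,316,.06);f('noz foot',190,214,.01);f('noz top',184,213,.049);f('nut',215,231,.011);f('jar',282,277,.058);f('bottle',286,138,.115)
# black pads
m=(im.max(2)<45).astype(np.uint8);m[:, :375]=0;m[:,455:]=0;m[:205]=0;m[285:]=0
n,l,st,ce=cv2.connectedComponentsWithStats(m)
for i in range(1,n):
    if st[i,4]>8: print(st[i],ce[i],plane(c,*ce[i],.0645).round(4))
E
```

```text
bowl rim [0.5485 0.1756 0.058 ]
heel [ 0.5399 -0.2165  0.06  ]
jaws [ 0.3735 -0.2568  0.06  ]
noz foot [0.5614 0.1933 0.01  ]
noz top [0.5605 0.1936 0.049 ]
nut [0.5274 0.1426 0.011 ]
jar [0.4417 0.0083 0.058 ]
bottle [ 0.6838 -0.0027  0.115 ]
[405 255   6  18  39] [407.23076923 263.66666667] [ 0.4655 -0.2153  0.0645]
[425 258   4  10  10] [426.5 262.5] [ 0.4675 -0.2491  0.0645]
```

View pics/c1.png

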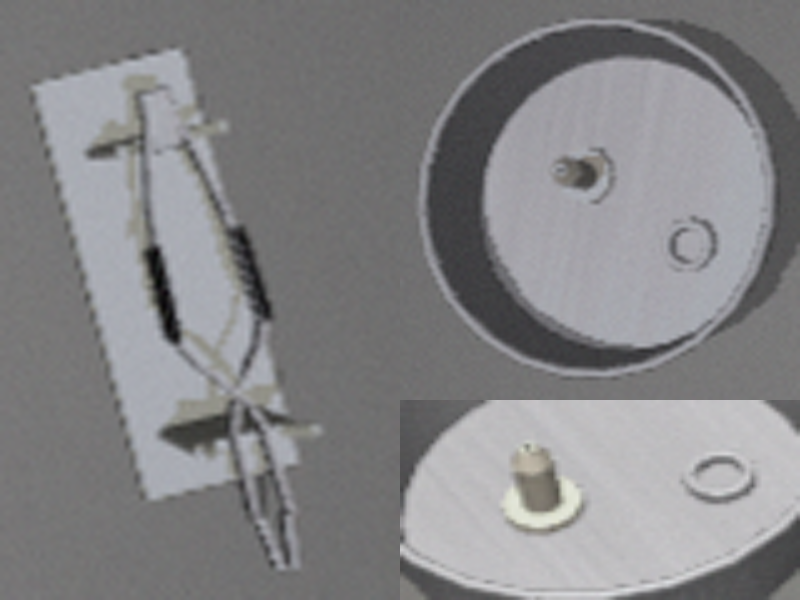

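Measured positions: the bow is at about (0.468,-0.232), with the heel direction about 16° from +x. The tool's yaw (18.8°) is already close to that. The nozzle is at about (0.561,0.193) from both its foot and its top. The nut is well away, and pad spacing is about 34 mm, which fits the given size. I'll move over the bow.

```bash
python3 -m handwheel '[[0.2,-0.1,0,0,0,0],[0.4,-0.2,0,0,0,0],[0.6,-0.3,0,0,0,0],[0.75,-0.37,0,0,0,0],[0.92,-0.45,0,0,0,0],[0.92,-0.45,0,0,0,0]]' -1; python3 -m handwheel '[[0.2,-0.1,0,0,0,0],[0.4,-0.2,0,0,0,0],[0.6,-0.3,0,0,0,0],[0.75,-0.37,0,0,0,0],[0.92,-0.445,0,0,0,0],[0.92,-0.445,0,0,0,0],[0.92,-0.445,0,0,0,0]]'
python3 - <<'E'
from h import *
im,c=snap('wrist','w1.png');print(c)
E
```

```text
time: 0.6
tool_pos: [0.3267, -0.3711, 0.2053]
ee_rot: [-3.14, -0.003, 0.337]
wrist_force: [-0.4, -0.1, 0.9]
width: 0.0945
finger_force: 0.0
time: 1.18
tool_pos: [0.4686, -0.2314, 0.2047]
ee_rot: [-3.141, 0.002, 0.332]
wrist_force: [0.4, -0.6, 1.1]
width: 0.0939
finger_force: 0.0
{'fx': 325.19226210127806, 'fy': 325.19226210127806, 'cx': 284.82695590443967, 'cy': 207.44571397217322, 'R': array([[ 3.26829656e-01, -9.45083158e-01,  4.48374486e-04],
       [-9.05145858e-01, -3.12881967e-01,  2.87777431e-01],
       [-2.71833315e-01, -9.44600432e-02, -9.57697212e-01]]), 't': array([-0.37190211,  0.32281589,  0.49673784])}
```

View pics/w1.png

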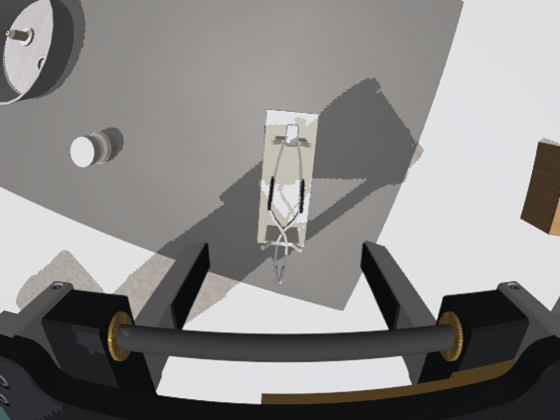

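The wrist view shows the heel at (292,128), the pads at about (271,193) and (302,196), the arms' crossing at about (285,232) and the jaw tips at (280,282). I'll cast these onto the z = 60 mm plane.

```bash
python3 - <<'E'
from h import *
c=viewer.calibration('wrist');im=cv2.imread('pics/w1.png')
m=(im.max(2)<50).astype(np.uint8);m[:165]=0;m[225:]=0;m[:,:262]=0;m[:,312:]=0
n,l,st,ce=cv2.connectedComponentsWithStats(m);P=[]
for i in range(1,n):
    if st[i,4]>20: p=plane(c,*ce[i],.063,True);P.append(p);print(st[i],ce[i].round(1),p.round(4))
mid=(P[0]+P[1])/2;print('mid',mid.round(4),'sep',np.linalg.norm(P[0]-P[1]))
h=plane(c,292,124,.064,True);j=plane(c,280,282,.06,True);x=plane(c,285,232,.064,True)
print('heel',h,'tip',j,'len',np.linalg.norm(h-j),'cross',x)
d=h-j;print('yaw heel dir',np.degrees(np.arctan2(d[1],d[0])))
for a,b in(((267,110),(259,243)),((318,115),(304,248))):
    q=plane(c,*a,.005,True)-plane(c,*b,.005,True);print('rest edge',np.degrees(np.arctan2(q[1],q[0])),np.linalg.norm(q))
d=P[0]-P[1];print('pad line normal',np.degrees(np.arctan2(d[1],d[0]))-90)
cv2.imwrite('pics/w1c.png',cv2.resize(im[100:290,230:340],None,fx=3,fy=3,interpolation=cv2.INTER_CUBIC))
E
```

```text
[268 178   6  31  61] [270.5 192.7] [ 0.4672 -0.2174  0.063 ]
[300 181   4  31  57] [301.7 195. ] [ 0.4752 -0.2482  0.063 ]
mid [ 0.4712 -0.2328  0.063 ] sep 0.03183706466954285
heel [ 0.53970796 -0.21524293  0.064     ] tip [ 0.3708329  -0.26003354  0.06      ] len 0.17475979201154906 cross [ 0.43197133 -0.24503914  0.064     ]
yaw heel dir 14.854501825795944
rest edge 14.678136144781444 0.16401514420546254
rest edge 14.143111888172035 0.16547270116346077
pad line normal 14.626900839599699
```

View pics/w1c.png

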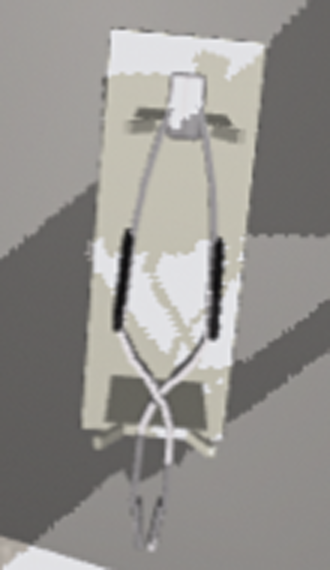

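Lengths (175 mm forceps, 165 mm base) match what's given. The bow is at (0.471,-0.233) and the heel direction is 14.6°, so I'll turn +4.4° about tool z and descend to TCP z = 0.041.

```bash
python3 -m handwheel '[[0.009,0.011,0.12,0,0,0.147],[0.009,0.011,0.28,0,0,0.147],[0.009,0.011,0.44,0,0,0.147],[0.009,0.011,0.58,0,0,0.147],[0.009,0.011,0.7,0,0,0.147],[0.009,0.011,0.78,0,0,0.147],[0.009,0.011,0.82,0,0,0.147],[0.009,0.011,0.82,0,0,0.147],[0.009,0.011,0.82,0,0,0.147]]' -1
```

```text
time: 1.98
tool_pos: [0.4701, -0.235, 0.0419]
ee_rot: [3.141, -0.0, 0.25]
wrist_force: [0.1, -0.8, 0.3]
width: 0.094
finger_force: 0.0
```

```bash
python3 -m handwheel '[[0,0,0,0,0,0],[0,0,0,0,0,0],[0,0,0,0,0,0],[0,0,0,0,0,0],[0,0,0,0,0,0],[0,0,0,0,0,0],[0,0,0,0,0,0],[0,0,0,0,0,0]]' 0.33; python3 -m handwheel '[[0,0,0,0,0,0],[0,0,0,0,0,0],[0,0,0,0,0,0],[0,0,0,0,0,0]]'
```

```text
time: 2.65
tool_pos: [0.4705, -0.2338, 0.0415]
ee_rot: [3.141, 0.0, 0.252]
wrist_force: [-0.2, 0.9, -0.3]
width: 0.0442
finger_force: 0.0
time: 2.98
tool_pos: [0.4704, -0.2337, 0.0414]
ee_rot: [-3.141, 0.0, 0.252]
wrist_force: [-0.2, 0.1, 0.9]
width: 0.0317
finger_force: 10.6
```

```bash
python3 -m handwheel '[[0,0,0,0,0,0],[0,0,0,0,0,0],[0,0,0,0,0,0],[0,0,-0.05,0,0,0],[0,0,-0.15,0,0,0],[0,0,-0.3,0,0,0],[0,0,-0.45,0,0,0],[0,0,-0.6,0,0,0],[0,0,-0.7,0,0,0],[0,0,-0.7,0,0,0]]' 0.55
python3 - <<'E'
from h import *
im,c=snap('wrist','w2.png');a,_=snap('side','s2.png')
D=np.zeros((420,700,3),np.uint8);D[:,:350]=cv2.imread('pics/w2.png')[:,110:460];D[:,350:]=cv2.imread('pics/s2.png')[:,200:550];cv2.imwrite('pics/d2.png',D)
E
```

```text
time: 3.82
tool_pos: [0.4734, -0.2364, 0.1884]
ee_rot: [3.131, -0.008, 0.252]
wrist_force: [1.6, 0.2, 0.6]
width: 0.0233
finger_force: 30.0
```

View pics/d2.png

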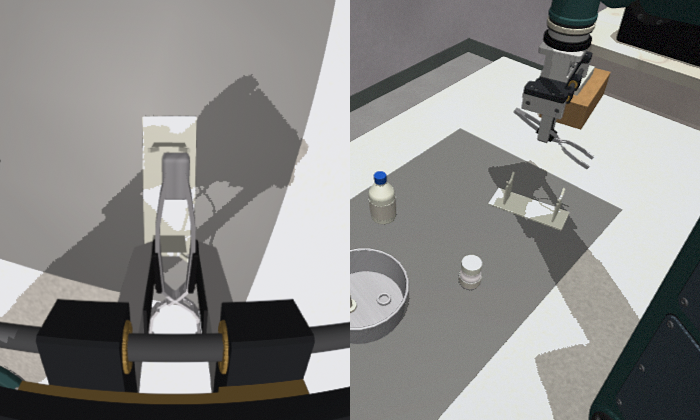

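The forceps are held level and open at the squeeze stop. I'll move sideways towards the bowl and measure the nozzle on the way.

```bash
python3 -m handwheel '[[0.06,-0.1,-0.02,0,0,0],[0.14,-0.24,-0.05,0,0,0],[0.23,-0.38,-0.06,0,0,0],[0.32,-0.52,-0.06,0,0,0],[0.41,-0.66,-0.06,0,0,0],[0.48,-0.78,-0.06,0,0,0],[0.5,-0.82,-0.06,0,0,0],[0.5,-0.82,-0.06,0,0,0]]'
python3 -m handwheel '[[0.05,-0.1,0,0,0,0],[0.13,-0.22,0,0,0,0],[0.2,-0.34,0,0,0,0],[0.25,-0.42,0,0,0,0],[0.28,-0.46,0,0,0,0],[0.28,-0.46,0,0,0,0],[0.28,-0.46,0,0,0,0]]'
python3 - <<'E'
from h import *
c=viewer.calibration('top');s=viewer.calibration('side')
for n,t,q in(('top',(182.5,212.5),(196.6,292.5)),('foot',(191.2,213.8),(198.6,305))):
    o1,d1=ray(c,*t);o2,d2=ray(s,*q);A=np.c_[d1,-d2];k=np.linalg.lstsq(A,o2-o1,rcond=None)[0]
    a=o1+d1*k[0];b=o2+d2*k[1];print(n,a.round(4),b.round(4))
print(plane(s,196.6,292.5,.049),plane(s,198.6,305,.010),plane(c,182.5,212.5,.049),plane(c,191.2,213.8,.010))
im,w=snap('wrist','w3.png');np.save('w3.npy',np.r_[np.array(w['R']).ravel(),w['t'],w['fx'],w['cx'],w['cy']])
o=robot.get_obs();print(o['tool_pos'],o['ee_rot'],o['joint_positions'])
E
```

```text
time: 4.58
tool_pos: [0.5258, -0.0482, 0.1909]
ee_rot: [-3.14, 0.004, 0.256]
wrist_force: [0.3, 0.7, -1.0]
width: 0.0234
finger_force: 30.0
time: 5.17
tool_pos: [0.5575, 0.0516, 0.1926]
ee_rot: [3.141, 0.002, 0.251]
wrist_force: [-0.3, -0.0, -0.5]
width: 0.0233
finger_force: 30.0
top [0.5615 0.1965 0.0487] [0.5617 0.1967 0.0487]
foot [0.5622 0.1924 0.0046] [0.5659 0.1955 0.0058]
[0.56152444 0.19677859 0.049     ] [0.56337631 0.19697812 0.01      ] [0.56151923 0.19643919 0.049     ] [0.56179582 0.19084774 0.01      ]
[0.55745679 0.05133257 0.19284032] [3.14062838e+00 1.55568732e-03 2.50433791e-01] [-8.61562795e-03  1.12923681e-01  1.36766430e+00 -1.33618961e-03
  1.66226137e+00  1.31162495e+00]
```

View pics/w3.png

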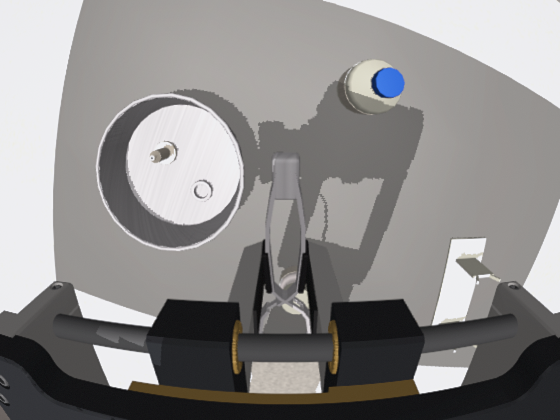

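The wrist view shows the nozzle's tip at about (153,157), its foot at about (166,152), the nut at (203,190) and the bowl rim centred near (170,172). The jar has passed under the forceps untouched.

```bash
python3 - <<'E'
from h import *
a=np.load('w3.npy');w=dict(R=a[:9].reshape(3,3),t=a[9:12],fx=a[12],fy=a[12],cx=a[13],cy=a[14])
print(plane(w,153,157,.049,True),plane(w,167,152,.010,True))
from scipy.spatial.transform import Rotation as Ro
o=robot.get_obs();R0=Ro.from_euler('xyz',o['ee_rot'])
N=np.array([.5612,.1955,.028])
for th in(40,):
    R=R0*Ro.from_rotvec([0,np.radians(th),0])
    for up in(.1,.0):
        p=N+[0,0,up]-R.apply([-.094,0,-.0187]); d=R0.inv().apply(p-o['tool_pos'])/.2
        print(th,up,p.round(4),'units level frame',d.round(3),'reach',np.hypot(*p[:2]))
print(R.as_matrix().round(3))
E
```

```text
[0.5652121  0.19630258 0.049     ] [0.56579575 0.19465058 0.01      ]
40 0.1 [0.6427 0.2164 0.174 ] units level frame [ 0.617 -0.694  0.093] reach 0.6781160058123928
40 0.0 [0.6427 0.2164 0.074 ] units level frame [ 0.618 -0.695  0.593] reach 0.6781160058123928
[[ 0.743  0.248  0.622]
 [ 0.191 -0.969  0.158]
 [ 0.642  0.001 -0.767]]
```

The sources agree on the nozzle at about (0.563,0.1955), to within 2 mm. I'll go to a hover with 40° tilt and the jaws 100 mm above the neck point.

```bash
python3 -m handwheel '[[0.07,-0.07,0.01,0,0.1,0],[0.16,-0.17,0.03,0,0.25,0],[0.25,-0.28,0.04,0,0.4,0],[0.34,-0.38,0.05,0,0.55,0],[0.43,-0.48,0.06,0,0.7,0],[0.52,-0.58,0.08,0,0.85,0],[0.59,-0.65,0.09,0,0.95,0],[0.628,-0.693,0.093,0,1,0],[0.628,-0.693,0.093,0,1,0]]'
python3 -m handwheel '[[0,0,0,0,0.1,0],[0,0,0,0,0.22,0],[0,0,0,0,0.333,0],[0,0,0,0,0.333,0],[0,0,0,0,0.333,0]]'
python3 - <<'E'
from h import *
from scipy.spatial.transform import Rotation as Ro
im,c=snap('top','t4.png');b,s=snap('side','s4.png')
o=robot.get_obs();R=Ro.from_euler('xyz',o['ee_rot'])
j=o['tool_pos']+R.apply([-.094,0,-.0187]);print('jaws pred',j,'joints',np.round(o['joint_positions'],2),'side px',proj(s,j),'top px',proj(c,j))
D=np.zeros((560,800,3),np.uint8);D[:420,:400]=cv2.resize(cv2.imread('pics/s4.png')[200:340,140:273],(400,420));D[:420,400:]=cv2.resize(cv2.imread('pics/t4.png')[150:290,125:258],(400,420));cv2.imwrite('pics/d4.png',D[:420])
E
```

```text
time: 5.97
tool_pos: [0.6437, 0.2181, 0.1729]
ee_rot: [3.141, -0.521, 0.252]
wrist_force: [-1.0, -1.0, -1.6]
width: 0.0232
finger_force: 30.0
time: 6.38
tool_pos: [0.6443, 0.2166, 0.1741]
ee_rot: [3.14, -0.695, 0.251]
wrist_force: [0.1, -0.7, -0.8]
width: 0.0234
finger_force: 30.0
jaws pred [0.56457173 0.19667991 0.13016034] joints [ 0.24 -0.07  1.75  0.01  0.76  1.55] side px (np.float64(188.94543557658562), np.float64(261.06730997064756)) top px (np.float64(167.89940073734002), np.float64(207.11434246363012))
```

View pics/d4.png

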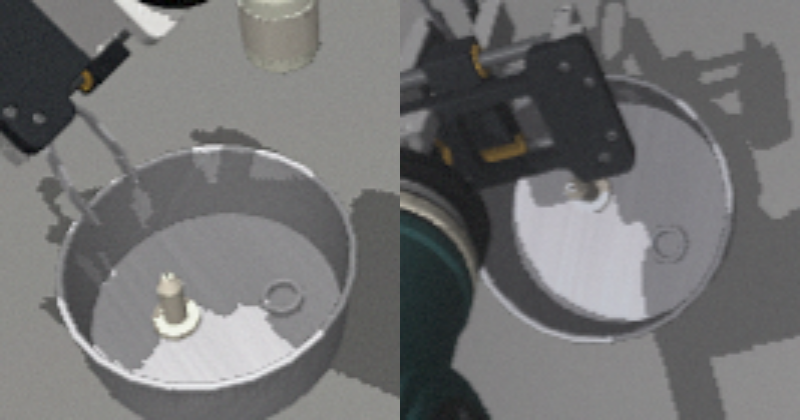

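Side crop: the jaw ends appear near (97,222) and (148,200), and the nozzle tip is at (168,275). I'll check these against the predicted tips with a larger crop.

```bash
python3 - <<'E'
from h import *
from scipy.spatial.transform import Rotation as Ro
s=viewer.calibration('side')
o=robot.get_obs();R=Ro.from_euler('xyz',o['ee_rot'])
im=cv2.imread('pics/s4.png')[215:315,150:250]
D=cv2.resize(im,(600,600),interpolation=cv2.INTER_CUBIC)
for x in(.1495,.1685):
  for y in(-.016,.016):
    p=o['tool_pos']+R.apply([.065-x,y,-.0187]);u,v=proj(s,p);print(x,y,(u-150)*6,(v-215)*6)
    cv2.circle(D,(int((u-150)*6),int((v-215)*6)),4,(0,0,255),1)
cv2.imwrite('pics/d5.png',D)
E
```

```text
0.1495 -0.016 170.23368468956886 293.4523406189014
0.1495 0.016 244.33727716326177 210.21774861610913
0.1685 -0.016 222.75629454287161 344.1517717943706
0.1685 0.016 294.99974697895493 259.9228996580679
```

View pics/d5.png

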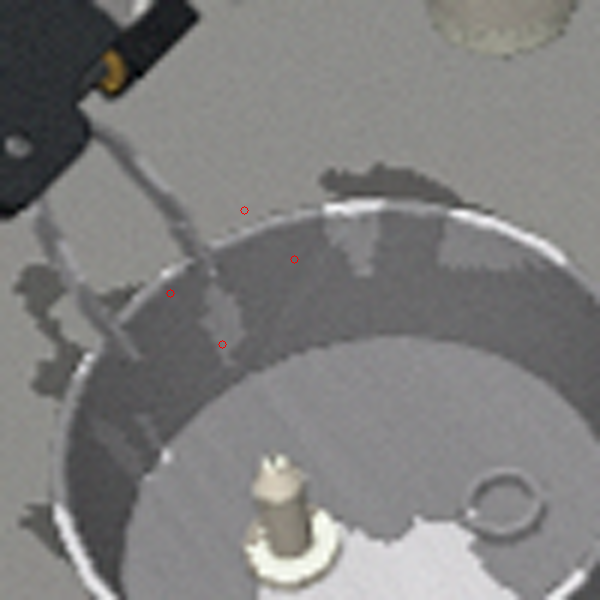

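```bash
python3 - <<'E'
from h import *
from scipy.spatial.transform import Rotation as Ro
s=viewer.calibration('side')
o=robot.get_obs();R=Ro.from_euler('xyz',o['ee_rot'])
obs={-.017:(150+138/6,215+357/6),.017:(150+212/6,215+265/6)}
for y,px in obs.items():
    b=np.array([.065-.1685,y,-.0187]);f=lambda q:np.array(proj(s,o['tool_pos']+R.apply(q)))
    J=np.array([(f(b+e*.001)-f(b))/1. for e in np.eye(3)]).T
    r=np.array(px)-f(b);print(y,'res px',r.round(1));print(J.round(2))
    print(' xz',np.linalg.solve(J[:,[0,2]],r),'yz',np.linalg.solve(J[:,[1,2]],r),'xy',np.linalg.solve(J[:,:2],r))
# where would the heel be in the level wrist picture w3?
a=np.load('w3.npy');Rw=a[:9].reshape(3,3);t=a[9:12]
T=np.array([.5575,.0513,.1928]);R0=Ro.from_euler('xyz',[3.1406,.0016,.2504])
def pw(q):
    p=Rw@(T+R0.apply(q))+t;rr=np.hypot(p[0],p[1]);th=np.arctan2(rr,p[2]);return a[13]+a[12]*th*p[0]/rr,a[14]+a[12]*th*p[1]/rr
for pitch in(0,10,-10,20,-20):
    c,sn=np.cos(np.radians(pitch)),np.sin(np.radians(pitch))
    print(pitch,[np.round(pw([l*c,0,-.0187-l*sn]),1) for l in(.0705,.05,-.043)])
E
```

```text
-0.017 res px [-13.7   1.7]
[[-0.46  0.39 -0.27]
 [-0.44 -0.45  0.15]]
 xz [ 8.46843834 36.91472105] yz [24.78331058 87.45950477] xy [ 14.65325142 -18.10016641]
0.017 res px [-14.2   1.3]
[[-0.44  0.36 -0.27]
 [-0.43 -0.43  0.16]]
 xz [10.12504519 35.71814387] yz [32.8529298 96.1481154] xy [ 16.10962225 -19.41827281]
0 [array([285.8, 141.9]), array([285.7, 182.7]), array([285.3, 332.6])]
10 [array([285.9, 146.6]), array([285.8, 188.1]), array([285.3, 324.5])]
-10 [array([285.7, 141.8]), array([285.6, 180.6]), array([285.4, 339.4])]
20 [array([286., 157.]), array([285.8, 197.2]), array([285.3, 315.5])]
-20 [array([285.6, 145.5]), array([285.6, 181.4]), array([285.4, 344.8])]
```

Both tips sit about 36 mm further along tool z and about 9 mm back. The heel row in w3 agrees: the forceps pivoted about 20° jaws-down in the fingers. It looks stable, so I'll compensate: tool tilt 20° makes the forceps 40°.

```bash
python3 - <<'E'
from h import *
from scipy.spatial.transform import Rotation as Ro
im,c=snap('wrist','w5.png')
for f in('w2','w3','w5'):
    g=cv2.imread(f'pics/{f}.png',0)[130:210,280:292].mean(1);print(f,g[::2].astype(int).tolist())
o=robot.get_obs();R=Ro.from_euler('xyz',o['ee_rot']);p=np.radians(20.5)
J=np.array([-.094*np.cos(p)+.002,0,-.0187+.094*np.sin(p)])
N=np.array([.563,.1955,.028]);R2=Ro.from_euler('xyz',[np.pi,-np.radians(20),.2505])
print('rotvec units',np.degrees((R.inv()*R2).as_rotvec())/30)
for up in(.09,0):
    T=N+[0,0,up]-R2.apply(J);print(up,T.round(4),'shift units',R.inv().apply(T-o['tool_pos'])/.2,'down in new tool',R2.inv().apply([0,0,-up])/.2)
E
```

```text
w2 [231, 225, 203, 202, 202, 203, 165, 100, 130, 185, 186, 161, 102, 109, 124, 143, 138, 133, 132, 132, 132, 132, 132, 131, 132, 132, 131, 131, 131, 131, 131, 131, 131, 131, 122, 234, 232, 231, 232, 231]
w3 [112, 112, 111, 111, 111, 111, 111, 111, 111, 111, 110, 107, 110, 116, 131, 151, 146, 141, 140, 141, 140, 140, 140, 140, 140, 140, 140, 140, 139, 139, 139, 139, 138, 139, 129, 163, 165, 165, 162, 161]
w5 [196, 196, 196, 196, 196, 196, 196, 196, 196, 196, 197, 174, 146, 153, 170, 192, 160, 128, 128, 127, 127, 130, 128, 127, 125, 125, 125, 124, 124, 124, 123, 123, 123, 123, 113, 115, 118, 117, 118, 118]
rotvec units [ 5.37837169e-04 -6.69172549e-01  8.95367726e-04]
0.09 [0.6366 0.2143 0.1608] shift units [-0.08965518  0.00515199  0.02785336] down in new tool [-1.53909064e-01 -4.99600361e-17  4.22861679e-01]
0 [0.6366 0.2143 0.0708] shift units [-0.3793616   0.00493779  0.37219351] down in new tool [0. 0. 0.]
```

The heel edge is at the same row in w2, w3 and w5, so the forceps are rigid in the fingers. I'll move to the corrected hover.

```bash
python3 -m handwheel '[[-0.02,0.001,0.006,0,-0.12,0],[-0.04,0.002,0.012,0,-0.28,0],[-0.06,0.003,0.018,0,-0.44,0],[-0.08,0.004,0.025,0,-0.58,0],[-0.09,0.005,0.028,0,-0.669,0],[-0.09,0.005,0.028,0,-0.669,0],[-0.09,0.005,0.028,0,-0.669,0],[-0.09,0.005,0.028,0,-0.669,0]]'
python3 - <<'E'
from h import *
from scipy.spatial.transform import Rotation as Ro
im,s=snap('side','s6.png')
o=robot.get_obs();R=Ro.from_euler('xyz',o['ee_rot']);p=np.radians(20.5)
D=cv2.resize(cv2.imread('pics/s6.png')[215:315,150:250],(600,600),interpolation=cv2.INTER_CUBIC)
for x in(.0845,.1035):
  for y in(-.016,.016):
    q=o['tool_pos']+R.apply([-x*np.cos(p)+.002,y,-.0187+x*np.sin(p)]);u,v=proj(s,q);print(((u-150)*6).round(),((v-215)*6).round())
    cv2.circle(D,(int((u-150)*6),int((v-215)*6)),5,(0,0,255),1)
cv2.imwrite('pics/d6.png',D)
E
```

```text
time: 7.2
tool_pos: [0.6354, 0.2149, 0.159]
ee_rot: [3.141, -0.348, 0.252]
wrist_force: [-0.1, -0.7, -1.2]
width: 0.0236
finger_force: 30.0
189.0 332.0
261.0 249.0
240.0 382.0
311.0 298.0
```

View pics/d6.png

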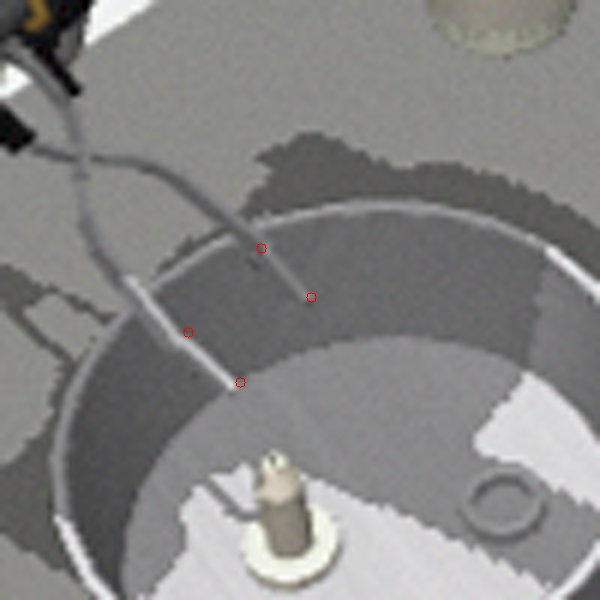

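The predicted circles lie right on the jaw tips at (240,382) and (311,298), so the jaw model holds. Now I'll descend 88 mm straight down.

```bash
python3 -m handwheel '[[-0.012,0,0.035,0,0,0],[-0.032,0,0.09,0,0,0],[-0.055,0,0.155,0,0,0],[-0.08,0,0.22,0,0,0],[-0.103,0,0.28,0,0,0],[-0.122,0,0.335,0,0,0],[-0.138,0,0.38,0,0,0],[-0.148,0,0.41,0,0,0],[-0.149,0,0.413,0,0,0],[-0.149,0,0.413,0,0,0]]'
python3 - <<'E'
from h import *
from scipy.spatial.transform import Rotation as Ro
im,s=snap('side','s7.png');o=robot.get_obs();R=Ro.from_euler('xyz',o['ee_rot']);p=np.radians(20.5)
f=lambda x,y:o['tool_pos']+R.apply([-x*np.cos(p)+.002,y,-.0187+x*np.sin(p)])
print('jaws',f(.094,0).round(4),'tips px',np.round(proj(s,f(.1035,.016)),1),np.round(proj(s,f(.1035,-.016)),1))
g=cv2.imread('pics/s6.png');h=im[:,:,::-1]
hsv=lambda a:(cv2.cvtColor(a,cv2.COLOR_BGR2HSV)[:,:,1]>25)&(a.max(2)>110)
for n,a in(('before',g),('now',h)):
    m=hsv(np.ascontiguousarray(a))[285:318,188:212];ys,xs=np.nonzero(m);print(n,m.sum(),xs.mean()+188,ys.mean()+285,ys.min()+285,ys.max()+285)
print('heel w',cv2.cvtColor(viewer.snapshot('wrist'),cv2.COLOR_RGB2GRAY)[140:170:2,280:292].mean(1).astype(int).tolist())
E
```

```text
time: 8.08
tool_pos: [0.6353, 0.215, 0.0707]
ee_rot: [3.142, -0.347, 0.252]
wrist_force: [-0.7, 0.6, 0.6]
width: 0.0235
finger_force: 30.0
jaws [0.5622 0.1962 0.0289] tips px [207.2 295.8] [196.5 309.6]
before 109 196.96330275229357 300.8532110091743 292 312
now 122 197.58196721311475 300.8114754098361 291 312
heel w [155, 156, 156, 156, 156, 157, 154, 154, 164, 188, 221, 204, 185, 180, 184]
```

The nozzle hasn't moved and the jaws are at its neck, at (0.562,0.196,0.029). I'll ease the squeeze in steps.

```bash
python3 -m handwheel '[[0,0,0,0,0,0],[0,0,0,0,0,0],[0,0,0,0,0,0],[0,0,0,0,0,0],[0,0,0,0,0,0]]' 0.4; python3 -m handwheel '[[0,0,0,0,0,0],[0,0,0,0,0,0],[0,0,0,0,0,0],[0,0,0,0,0,0]]' 0.33;  python3 -m handwheel '[[0,0,0,0,0,0],[0,0,0,0,0,0],[0,0,0,0,0,0],[0,0,0,0,0,0]]' 0.3
```

```text
time: 8.6
tool_pos: [0.6355, 0.215, 0.0715]
ee_rot: [3.141, -0.348, 0.252]
wrist_force: [0.1, 0.0, -0.8]
width: 0.0286
finger_force: 13.4
time: 8.93
tool_pos: [0.6355, 0.2151, 0.0713]
ee_rot: [-3.142, -0.348, 0.252]
wrist_force: [0.5, 0.5, -1.7]
width: 0.032
finger_force: 8.5
time: 9.27
tool_pos: [0.6355, 0.215, 0.0713]
ee_rot: [3.142, -0.348, 0.252]
wrist_force: [0.3, 0.6, 0.2]
width: 0.0332
finger_force: 6.0
```

```bash
python3 -m handwheel '[[0,0,0,0,0,0],[0,0,0,0,0,0],[0.004,0,-0.01,0,0,0],[0.008,0,-0.02,0,0,0],[0.014,0,-0.04,0,0,0],[0.022,0,-0.06,0,0,0],[0.03,0,-0.08,0,0,0],[0.036,0,-0.1,0,0,0],[0.036,0,-0.1,0,0,0],[0.036,0,-0.1,0,0,0]]' 0.29
cat > chk.py <<'E'
from h import *
import sys
from scipy.spatial.transform import Rotation as Ro
tag=sys.argv[1];im,s=snap('side',tag+'s.png');w,_=snap('wrist',tag+'w.png')
o=robot.get_obs();R=Ro.from_euler('xyz',o['ee_rot'])
a=np.ascontiguousarray(im[:,:,::-1]);hv=cv2.cvtColor(a,cv2.COLOR_BGR2HSV)
m=((hv[:,:,1]>25)&(hv[:,:,1]<110)&(hv[:,:,0]>15)&(hv[:,:,0]<45)&(a.max(2)>110)).astype(np.uint8)
n,l,st,ce=cv2.connectedComponentsWithStats(m)
for i in range(1,n):
    if 40<st[i,4]<900: print('cream blob',st[i].tolist(),ce[i].round(1))
for deg in(10,20,30):
    p=np.radians(deg);f=lambda x,d:o['tool_pos']+R.apply([-x*np.cos(p)+.002,0,-.0187+x*np.sin(p)])
    print('pitch',deg,'jaws px',np.round(proj(s,f(.094,0)),1),f(.094,0).round(3))
print('heel w',cv2.cvtColor(w,cv2.COLOR_RGB2GRAY)[130:180:2,280:292].mean(1).astype(int).tolist())
E
python3 chk.py a
```

```text
time: 10.1
tool_pos: [0.6357, 0.2151, 0.0932]
ee_rot: [3.141, -0.349, 0.252]
wrist_force: [0.7, -0.9, -1.3]
width: 0.0334
finger_force: 5.1
cream blob [461, 30, 15, 15, 44] [466.   37.6]
cream blob [410, 35, 30, 17, 193] [425.4  43.7]
cream blob [440, 44, 16, 9, 42] [446.   48.8]
cream blob [143, 181, 56, 22, 202] [165.5 195.1]
cream blob [229, 207, 9, 13, 47] [233.6 213. ]
cream blob [191, 283, 14, 16, 93] [196.1 290.9]
cream blob [546, 385, 14, 35, 86] [549.6 402. ]
pitch 10 jaws px [200.7 289.4] [0.552 0.194 0.064]
pitch 20 jaws px [197.1 291.9] [0.561 0.196 0.05 ]
pitch 30 jaws px [192.4 293.3] [0.572 0.199 0.039]
heel w [149, 150, 150, 150, 151, 151, 151, 152, 152, 153, 153, 154, 137, 148, 159, 177, 216, 204, 181, 179, 179, 179, 181, 180, 178]
```

The nozzle rose with the jaws, and the finger force is 5.1 N. I'll keep lifting gently, clear of the rim.

```bash
python3 -m handwheel '[[0.006,0,-0.015,0,0,0],[0.016,0,-0.045,0,0,0],[0.034,0,-0.095,0,0,0],[0.056,0,-0.155,0,0,0],[0.08,0,-0.22,0,0,0],[0.107,0,-0.295,0,0,0],[0.135,0,-0.37,0,0,0],[0.16,0,-0.44,0,0,0],[0.18,0,-0.495,0,0,0],[0.19,0,-0.52,0,0,0]]'
python3 -m handwheel '[[0,0,0,0,0,0],[0,0,0,0,0,0]]'; python3 chk.py b
```

```text
time: 11.03
tool_pos: [0.6368, 0.2154, 0.2071]
ee_rot: [3.141, -0.353, 0.252]
wrist_force: [-0.2, 0.4, 0.1]
width: 0.0335
finger_force: 5.1
time: 11.2
tool_pos: [0.6355, 0.2151, 0.2031]
ee_rot: [3.141, -0.347, 0.252]
wrist_force: [-0.1, 1.0, -2.5]
width: 0.0338
finger_force: 5.1
cream blob [122, 102, 66, 28, 279] [147.8 120.4]
cream blob [181, 239, 10, 19, 107] [186. 247.]
cream blob [546, 385, 14, 35, 89] [549.5 402.5]
pitch 10 jaws px [192.2 246.1] [0.552 0.193 0.173]
pitch 20 jaws px [188.4 249.8] [0.561 0.196 0.16 ]
pitch 30 jaws px [183.4 252. ] [0.572 0.199 0.148]
heel w [134, 135, 135, 136, 136, 136, 137, 137, 137, 138, 138, 139, 126, 134, 144, 161, 198, 184, 164, 162, 162, 162, 161, 162, 162]
```

```bash
cat > plan.py <<'E'
from h import *
import sys
from scipy.spatial.transform import Rotation as Ro
tilt,up=float(sys.argv[1]),float(sys.argv[2]); off=np.array(eval(sys.argv[3])) if len(sys.argv)>3 else 0
o=robot.get_obs();R=Ro.from_euler('xyz',o['ee_rot'])
B=np.array([.4704,-.2337,.0601]);R3=Ro.from_euler('xyz',[np.pi,-np.radians(tilt),.2515])
T=B+[0,0,up]+off-R3.apply([.001,0,-.0187])
print('T',T.round(4),'shift',(R.inv().apply(T-o['tool_pos'])/.2).round(3),'rot',(np.degrees((R.inv()*R3).as_rotvec())/30).round(3))
E
python3 plan.py -10 .12 '[.08,.224,0]'
```

```text
T [ 0.5463 -0.0108  0.1619] shift [-0.736  0.982 -0.054] rot [ 0.    -0.992  0.001]
```

```bash
python3 -m handwheel '[[-0.02,0.03,-0.002,0,-0.03,0],[-0.08,0.11,-0.006,0,-0.11,0],[-0.17,0.22,-0.012,0,-0.22,0],[-0.27,0.36,-0.02,0,-0.36,0],[-0.38,0.51,-0.028,0,-0.51,0],[-0.49,0.65,-0.036,0,-0.65,0],[-0.59,0.79,-0.044,0,-0.79,0],[-0.67,0.9,-0.05,0,-0.9,0],[-0.72,0.96,-0.053,0,-0.97,0],[-0.736,0.982,-0.054,0,-0.992,0]]'; python3 -m handwheel '[[0,0,0,0,0,0]]'; python3 plan.py -22 .1
```

```text
time: 12.13
tool_pos: [0.5462, -0.013, 0.1611]
ee_rot: [-3.141, 0.177, 0.249]
wrist_force: [0.3, 0.3, -1.5]
width: 0.0331
finger_force: 5.1
time: 12.22
tool_pos: [0.5467, -0.0116, 0.1617]
ee_rot: [-3.141, 0.174, 0.25]
wrist_force: [0.5, 0.4, -1.3]
width: 0.0334
finger_force: 5.1
T [ 0.4627 -0.2357  0.1431] shift [-0.657  0.982  0.209] rot [-0.003 -0.401 -0.003]
```

```bash
python3 -m handwheel '[[-0.02,0.03,0.005,0,-0.01,0],[-0.07,0.11,0.02,0,-0.04,0],[-0.15,0.22,0.04,0,-0.09,0],[-0.24,0.36,0.07,0,-0.14,0],[-0.34,0.51,0.1,0,-0.2,0],[-0.44,0.65,0.13,0,-0.26,0],[-0.53,0.79,0.16,0,-0.32,0],[-0.6,0.9,0.19,0,-0.36,0],[-0.64,0.96,0.205,0,-0.39,0],[-0.657,0.982,0.209,0,-0.401,0]]'; python3 -m handwheel '[[0,0,0,0,0,0],[0,0,0,0,0,0],[0,0,0,0,0,0]]'
python3 - <<'E'
from h import *
from scipy.spatial.transform import Rotation as Ro
o=robot.get_obs();R=Ro.from_euler('xyz',o['ee_rot'])
for k in('side','top'):
    im,s=snap(k,'c_'+k+'.png')
    for deg in(12,22,32):
        p=np.radians(deg);f=lambda x,y=0:o['tool_pos']+R.apply([-x*np.cos(p)+.001,y,-.0187+x*np.sin(p)])
        print(k,deg,'heel',np.round(proj(s,f(-.07)),1),'jaws',np.round(proj(s,f(.094)),1),'tips',np.round(proj(s,f(.1035)),1),f(.094).round(3))
    a=im.astype(int)
    if k=='side':
        u,v=map(int,proj(s,f(.094)));g=a[v-40:v+30,u-45:u+45];gray=g.mean(2);mask=(np.ptp(g,axis=2)>14);print('win',u-45,v-40)
        for r in range(0,70,2): print(v-40+r,''.join('%X'%int(x//16) if not m else '#' for x,m in zip(gray[r,::1],mask[r])))
E
```

```text
time: 13.05
tool_pos: [0.4631, -0.2357, 0.1441]
ee_rot: [-3.141, 0.382, 0.251]
wrist_force: [-0.2, 1.0, -0.1]
width: 0.0334
finger_force: 5.1
time: 13.3
tool_pos: [0.4643, -0.2335, 0.145]
ee_rot: [3.142, 0.38, 0.254]
wrist_force: [-0.0, 0.9, -1.5]
width: 0.033
finger_force: 5.1
side 12 heel [356.7 143.9] jaws [441.4 156.2] tips [446.8 157. ] [ 0.382 -0.255  0.178]
side 22 heel [357.  138.7] jaws [439.9 163.5] tips [445. 165.] [ 0.381 -0.255  0.162]
side 32 heel [358.3 133.7] jaws [436.9 170.1] tips [441.7 172.3] [ 0.382 -0.255  0.145]
win 391 130
130 11011799EEEEEEEEEEEEEEEEEEEEEEEEEEEEEEEEEEEEEEEEEEEEEEEEEEEEEEEEEEEEEEEEEEEEEEEEEEEEEEEEEE
132 11100389AEEEEEEEEEEEEEEEEEEEEEEEEEEEEEEEEEEEEEEEEEEEEEEEEEEEEEEEEEEEEEEEEEEEEEEEEEEEEEEEEE
134 11111279AEEEEEEEEEEEEEEEEEEEEEEEEEEEEEEEEEEEEEEEEEEEEEEEEEEEEEEEEEEEEEEEEEEEEEEEEEEEEEEEEE
136 111111589DEEEEEEEEEEEEEEEEEEEEEEEEEEEEEEEEEEEEEEEEEEEEEEEEEEEEEEEEEEEEEEEEEEEEEEEEEEEEEEEE
138 211101379BEEEEEEEEEEEEEEEEEEEEEEEEEEEEEEEEEEEEEEEEEEEEEEEEEEEEEEEEEEEEEEEEEEEEEEEEEEEEEEEE
140 3101101799DEEEEEEEEEEEEEEEEEEEEEEEEEEEEEEEEEEEEEEEEEEEEEEEEEEEEEEEEE
[... 2338 characters left out ...]
888888887889BEEEEEEEEEEEEEEEEEEEEEEEEEEEEEEEEEEEEEEEEEEEEEE
192 88888888888888888887B##988888888888888888888889BEEEEEEEEEEEEEEEEEEEEEEEEEEEEEEEEEEEEEEEEEE
194 88888888888888888888##A8888888888888888888878888789BEEEEEEEEEEEEEEEEEEEEEEEEEEEEEEEEEEEEEE
196 8888888888888888889ABA888888888888888888888888888888789BEEEEEEEEEEEEEEEEEEEEEEEEEEEEEEEEEE
198 888888888888888788EFB88888888888888888888888888888888888789BEEEEEEEEEEEEEEEEEEEEEEEEEEEEEE
top 12 heel [419.  219.9] jaws [455.9 324.5] tips [458.2 331.1] [ 0.382 -0.255  0.178]
top 22 heel [421.1 218.8] jaws [452.1 323.2] tips [454.  329.4] [ 0.381 -0.255  0.162]
top 32 heel [423.6 219. ] jaws [448.  320.2] tips [449.3 325.9] [ 0.382 -0.255  0.145]
```

Row profile: the nozzle hangs upright in the jaws, foot forward, clear of the arms. The tips' midpoint at about (444.5,168) gives a relative pitch of about 24°, so I'll use tilt -24°. Lowering to 22 mm above the rest pose first.

```bash
python3 plan.py -24 .022
```

```text
T [ 0.4621 -0.2358  0.0654] shift [0.136 0.008 0.374] rot [ 0.002 -0.073  0.004]
```

```bash
python3 -m handwheel '[[0.008,0.001,0.02,0,-0.01,0],[0.024,0.002,0.065,0,-0.02,0],[0.044,0.003,0.12,0,-0.03,0],[0.066,0.004,0.18,0,-0.04,0],[0.09,0.004,0.245,0,-0.055,0],[0.11,0.004,0.305,0,-0.065,0],[0.125,0.004,0.345,0,-0.073,0],[0.136,0.004,0.374,0,-0.073,0],[0.136,0.004,0.374,0,-0.073,0],[0.136,0.004,0.374,0,-0.073,0]]'
python3 - <<'E'
from h import *
from scipy.spatial.transform import Rotation as Ro
L=[]
for k in range(4):
    w,c=snap('wrist','e.png') if k<2 else snap('top','et.png'); o=robot.get_obs();L.append(np.r_[o['tool_pos'],o['ee_rot']%(2*np.pi)])
m=np.mean(L,0);print(m.round(4))
R=Ro.from_euler('xyz',m[3:]);f=lambda x:m[:3]+R.apply([-x*np.cos(p)+.001,0,-.0187+x*np.sin(p)])
ref=np.array([.4704,-.2337,.0601]);ax=np.array([np.cos(.2515),np.sin(.2515),0]);lat=np.array([-ax[1],ax[0],0])
for deg in(22,24,26):
    p=np.radians(deg)
    for n,x in(('heel',-.065),('jaws',.094)):
        d=f(x)-(ref-ax*x);print(deg,n,'axial',(d@ax).round(4),'lateral',(d@lat).round(4),'up',d[2].round(4))
im,s=snap('side','e_side.png');a=im.astype(int);u,v=map(int,proj(s,f(.094)));print('jaws px',proj(s,f(.094)),'tips',proj(s,f(.1035)))
g=a[v-26:v+20,u-70:u+20];gray=g.mean(2);mask=np.ptp(g,axis=2)>14;print('win',u-70,v-26)
for r in range(0,46,2): print(v-26+r,''.join('%X'%int(x//16) if not q else '#' for x,q in zip(gray[r],mask[r])))
E
```

```text
time: 14.23
tool_pos: [0.4612, -0.2362, 0.0647]
ee_rot: [-3.141, 0.42, 0.252]
wrist_force: [-0.1, -0.2, -1.1]
width: 0.0337
finger_force: 5.1
[ 0.4618 -0.2365  0.0657  3.1403  0.4187  0.2512]
22 heel axial -0.0006 lateral -0.0005 up 0.02
22 jaws axial -0.0005 lateral -0.0006 up 0.0256
24 heel axial -0.0005 lateral -0.0005 up 0.0223
24 jaws axial -0.0005 lateral -0.0006 up 0.0223
26 heel axial -0.0006 lateral -0.0005 up 0.0246
26 jaws axial -0.0005 lateral -0.0006 up 0.019
jaws px (np.float64(430.8703014470385), np.float64(195.9715824252893)) tips (np.float64(435.5899268396349), np.float64(197.6328364672665))
win 360 169
169 655655556554666666666775201101148ACEEEEEEEEEEEEEEEEEEEEEEEEEEEEEEEEEEEEEEEEEEEEEEEEEEEEEEE
171 8887776777766666666667774111111079A9ADEEEEEEEEEEEEEEEEEEEEEEEEEEEEEEEEEEEEEEEEEEEEEEEEEEEE
173 7888766666665666666666776301110138A98889ADEEEEEEEEEEEEEEEEEEEEEEEEEEEEEEEEEEEEEEEEEEEEEEEE
175 5567865555555566666666777741011116AA98888889ADEEEEEEEEEEEEEEEEEEEEEEEEEEEEEEEEEEEEEEEEEEEE
177 665555678655557766666667777776767501236888888889ADEEEEEEEEEEEEEEEEEEEEEEEEEEEEEEEEEEEEEE
[... 1012 characters left out ...]
888888888876777665668#######8788888
201 #B#####B#B#B####BBBEFEEFFEEEB88888888888888888867B978888888888888888887#5668#######9888888
203 #########BB########BEEEEEEEEEEEC#EDB8888888888A#A8#8888888888888888888###########988888888
205 #########B#####B###EEEEEEEEEEEEEECEFEFEEEA8888788788888888888888888888667#####988888888888
207 ##B#B#############B##CEFFEEEFEEEFFECEFDBEDEFC99#778888888888888888888888888888888888888888
209 #####B######B###B#B###EC##BB#####EEECEEEEEEEC987#ECCB7788888888888888888888888888888888888
211 ####B##B#B##########EEEEEEEEEEEEEEEEEECBBED#9876BEEEFCBB#CB8888888888888888888888888888888
213 566688##B############BBEEEEEEEEEEEEEEEEEEEC9987BEFEC####B##9888888888888888888888888888888
```

The jaw tips at about (436.5,198) match the model (435.6,197.6), so the forceps are level and aligned within 1 mm. Lowering into the notches.

```bash
python3 -m handwheel '[[0.005,0,0.012,0,0,0],[0.012,0,0.028,0,0,0],[0.02,0,0.045,0,0,0],[0.028,0,0.062,0,0,0],[0.035,0,0.078,0,0,0],[0.04,0,0.09,0,0,0],[0.043,0,0.096,0,0,0],[0.044,0,0.098,0,0,0],[0.044,0,0.098,0,0,0]]'
python3 -m handwheel '[[0.001,0,0.002,0,0,0],[0.002,0,0.005,0,0,0],[0.002,0,0.005,0,0,0]]'
python3 chk.py f | grep -v pitch
```

```text
time: 15.23
tool_pos: [0.4612, -0.2361, 0.0449]
ee_rot: [3.141, 0.421, 0.251]
wrist_force: [-0.4, 1.8, 5.6]
width: 0.0332
finger_force: 4.9
time: 15.48
tool_pos: [0.4614, -0.2361, 0.0442]
ee_rot: [3.141, 0.42, 0.251]
wrist_force: [-0.5, 1.5, 6.6]
width: 0.0336
finger_force: 4.9
cream blob [342, 94, 37, 18, 144] [362.9 105. ]
cream blob [423, 194, 18, 21, 115] [431.4 205.3]
heel w [133, 133, 133, 133, 132, 133, 132, 133, 132, 133, 133, 133, 133, 132, 133, 106, 98, 103, 112, 139, 146, 145, 144, 144, 144]
```

Seated, with 6 N of light contact at the right height. I'll release gradually.

```bash
python3 -m handwheel '[[0,0,0,0,0,0],[0,0,0,0,0,0],[0,0,0,0,0,0],[0,0,0,0,0,0]]' 0.25; python3 -m handwheel '[[0,0,0,0,0,0],[0,0,0,0,0,0],[0,0,0,0,0,0],[0,0,0,0,0,0]]' 0.18; python3 -m handwheel '[[0,0,0,0,0,0],[0,0,0,0,0,0],[0,0,0,0,0,0],[0,0,0,0,0,0],[0,0,0,0,0,0],[0,0,0,0,0,0]]' -0.4; python3 chk.py g | grep -v pitch
```

```text
time: 15.92
tool_pos: [0.4615, -0.2364, 0.0423]
ee_rot: [3.141, 0.42, 0.252]
wrist_force: [1.3, 0.2, 2.0]
width: 0.0353
finger_force: 1.2
time: 16.25
tool_pos: [0.461, -0.2361, 0.0419]
ee_rot: [-3.141, 0.421, 0.252]
wrist_force: [-0.2, -0.0, -0.5]
width: 0.0384
finger_force: 0.0
time: 16.75
tool_pos: [0.4613, -0.2362, 0.0424]
ee_rot: [3.141, 0.42, 0.252]
wrist_force: [1.2, 0.5, 0.2]
width: 0.0659
finger_force: 0.0
cream blob [341, 94, 38, 19, 143] [362.3 106. ]
cream blob [423, 193, 18, 21, 111] [431.4 204.8]
cream blob [221, 207, 12, 15, 45] [226.3 213.2]
heel w [165, 132, 132, 132, 132, 132, 132, 132, 133, 132, 133, 133, 133, 133, 133, 133, 111, 97, 101, 105, 131, 147, 145, 144, 144]
```

```bash
python3 -m handwheel '[[-0.01,0,-0.025,0,0,0],[-0.04,0,-0.09,0,0,0],[-0.08,0,-0.18,0,0,0],[-0.13,0,-0.29,0,0,0],[-0.18,0,-0.41,0,0,0],[-0.23,0,-0.52,0,0,0],[-0.28,0,-0.62,0,0,0],[-0.305,0,-0.685,0,0,0],[-0.305,0,-0.685,0,0,0],[-0.305,0,-0.685,0,0,0]]'
python3 - <<'E'
from h import *
w,c=snap('wrist','h.png');im,s=snap('side','hs.png');t,ct=snap('top','ht.png')
ref=np.array([.4704,-.2337,.0601]);ax=np.array([np.cos(.2515),np.sin(.2515),0])
print('exp jaws side',proj(s,ref-ax*.094),'tip',proj(s,ref-ax*.1035),'heel',proj(s,ref+ax*.07))
for f in('s1','hs'):   # pads in side view, before/after
    a=cv2.imread(f'pics/{f}.png');m=(a.max(2)<40).astype(np.uint8);m[:170]=0;m[215:]=0;m[:,:345]=0;m[:,440:]=0
    n,l,st,ce=cv2.connectedComponentsWithStats(m);print(f,[(st[i].tolist(),ce[i].round(1).tolist()) for i in range(1,n) if st[i,4]>8])
a=im.astype(int);g=a[170:235,345:445];gray=g.mean(2);mask=np.ptp(g,axis=2)>14
for r in range(0,65,2): print(170+r,''.join('%X'%int(x//16) if not q else '#' for x,q in zip(gray[r],mask[r])))
E
```

```text
time: 17.68
tool_pos: [0.4619, -0.2363, 0.1932]
ee_rot: [3.14, 0.418, 0.251]
wrist_force: [0.1, -0.4, 0.1]
width: 0.066
finger_force: 0.0
exp jaws side (np.float64(428.29636269161915), np.float64(203.0119610914872)) tip (np.float64(432.98219606025896), np.float64(204.55354819967192)) heel (np.float64(352.2681511538676), np.float64(177.99952433918315))
s1 [([374, 189, 15, 9, 66], [380.9, 193.1])]
hs [([376, 189, 16, 9, 66], [383.5, 193.2])]
170 5555555555555555555576555576765555545788888888888ACEEEEEEEEEEEEEEEEEEEEEEEEEEEEEEEEEEEEEEEEEEEEEEEEE
172 55555555555555554797555555555555788888888888888888788ADEEEEEEEEEEEEEEEEEEEEEEEEEEEEEEEEEEEEEEEEEEEEE
174 555555555555555559865555555555555788888888887888888788788ADEEEEEEEEEEEEEEEEEEEEEEEEEEEEEEEEEEEEEEEEE
176 55555555547766779#7555555555555557888888888888888888888888888ADEEEEEEEEEEEEEEEEEEEEEEEEEEEEEEEEEEEEE
178 55555555688888888876667776655555788888888888888888887878888888888ADEEEEEEEEEEEEEEEEEEEEEEEEEEEEEEEEE
180 554555555555667888755555556666667888523467888888887888888877888887788ADEEEEEEEEEEEEEEEEEEEEEEEEEEEEE
182 5555555555578755567886
[... 2108 characters left out ...]
55555555555556889ABBEEEEEEEDEEEEEEEEEEED978775555555555557888888888888
224 5555555555555555555555555455555555555555555555556#89DEEEEEEEEEEEEEEED9788888855555555578888888878888
226 555555555555555555555555555555555555555555555555545478789BEEEEEEEEEEA7888888888777878888788888888888
228 86555555555555555555555555555555555555555555555555455576787699ADEEEA77888888888888888888888888788878
230 8886555555555555555555555555555555555555555555555555555555578887787788888888888888888888888788888788
232 8886555555555555555555555555555555555555555555555555555555557888888888888888878888878888888888888888
234 8888855555555555555555555555555555555555555555555555555555555788888888888788888887888888887888888887
```

Forceps seated with the nozzle hanging. A pad has shifted about 2.6 px along the axis compared with the start. I'll clear the arm sideways and compare the top view before and after.

```bash
python3 -m handwheel '[[0,-0.05,0,0,0,0],[0,-0.15,0,0,0,0],[0,-0.3,0,0,0,0],[0,-0.45,0,0,0,0],[0,-0.6,0,0,0,0],[0,-0.75,0,0,0,0],[0,-0.9,0,0,0,0],[0,-0.97,0,0,0,0],[0,-1,0,0,0,0],[0,-1,0,0,0,0]]'
python3 - <<'E'
from h import *
t,c=snap('top','it.png');s_,s=snap('side','is.png')
ax=np.array([np.cos(.2515),np.sin(.2515)])
for f,cam,(y0,y1,x0,x1),th in(('t1','top',(205,285,375,455),45),('it','top',(205,285,375,455),45),('s1','side',(170,215,345,440),40),('is','side',(170,215,345,440),40)):
    a=cv2.imread(f'pics/{f}.png');m=(a.max(2)<th+15).astype(np.uint8);k=np.zeros_like(m);k[y0:y1,x0:x1]=1;m*=k
    n,l,st,ce=cv2.connectedComponentsWithStats(m);C=c if cam=='top' else s
    for i in range(1,n):
        if st[i,4]>12: p=plane(C,*ce[i],.062);print(f,st[i].tolist(),ce[i].round(1),p[:2].round(4),'axial',(p[:2]@ax).round(4),'lat',(p[1]*ax[0]-p[0]*ax[1]).round(4))
b=[cv2.imread(f'pics/{f}.png',0)[205:325,395:445].astype(np.float32) for f in('t1','it')]
for nm,sl in(('heel part',slice(10,45)),('pads',slice(45,78))):
    print(nm,cv2.phaseCorrelate(b[0][sl],b[1][sl],cv2.createHanningWindow((50,sl.stop-sl.start),cv2.CV_32F)))
for r in range(208,240,2):print(r,' '.join('%X'*45%tuple((cv2.imread(f'pics/{f}.png',0)[r,390:435]//16).tolist()) for f in('t1','it')))
E
```

```text
time: 18.67
tool_pos: [0.4109, -0.0412, 0.1918]
ee_rot: [-3.141, 0.421, 0.254]
wrist_force: [1.2, -0.1, -0.6]
width: 0.0659
finger_force: 0.0
t1 [422, 251, 7, 18, 35] [425.3 259.6] [ 0.4724 -0.248 ] axial 0.3958 lat -0.3578
t1 [404, 255, 7, 18, 46] [407.  263.3] [ 0.4661 -0.2156] axial 0.3978 lat -0.3248
it [425, 254, 6, 17, 17] [427.5 262. ] [ 0.4682 -0.2516] axial 0.3909 lat -0.3602
it [407, 257, 6, 19, 38] [409.1 266. ] [ 0.4612 -0.2191] axial 0.3922 lat -0.327
it [375, 264, 6, 21, 79] [377.  276.5] [ 0.4428 -0.1619] axial 0.3886 lat -0.267
s1 [380, 180, 14, 5, 17] [386.1 182.1] [ 0.4766 -0.2519] axial 0.3989 lat -0.3626
s1 [374, 189, 15, 9, 74] [381.1 193.1] [ 0.4652 -0.2156] axial 0.3969 lat -0.3245
is [360, 170, 15, 19, 169] [366.8 179. ] [ 0.5123 -0.2327] axial 0.4383 lat -0.3529
is [382, 180, 15, 6, 15] [389.  182.5] [ 0.4714 -0.2552] axial 0.3931 lat -0.3645
is [376, 189, 16, 9, 75] [383.5 193. ] [ 0.4615 -0.219 ] axial 0.3925 lat -0.327
heel part ((0.3877437884722532, 0.1124144493297159), 0.9339312389161851)
pads ((1.985818219378956, 2.4179270575603997), 0.6155320127805074)
[... 836 characters left out ...]
DEDDEED989999999999999999999
226 AAAAAAAAAA98679AAAAAA998767777767777767676777 EEEEEEEEEEEDC99CDDEECCCCA99999999999999999999
228 AAAAAAAAAA99759AAAAAA99AA86777777777767777677 EEEEEEEDEEDDDA8CEEEEDCCDEB999AA99999999999999
230 AAAAA9989999968AAAAA9987888889877777776666766 EEEEEDCCCCCCCC8ADEEEDEC9ABBBCDB99999999999999
232 AAAA99888876648AAAAAA8999A8777766777767777777 EEEEDCBBBB988776BEEDDDDDDDB999999999999999999
234 AA9754447887758999987668AA9877767777666676777 EECA7656ABAABDB7BEEDDDBCDEDA99999999999999999
236 AA8666789A99A78AAAAAA9758AA877677777767767666 EEB899ABBDDDDDC8BDDDDCB88CEB99999999999999999
238 AAAAAAAAAA99A78AAAAAAA9758AA87677777776767776 EEEEEEEEEEEEDDB7BEEEEEDC97CDB9999999999999999
```

Both views agree: the forceps lie 5 mm too far towards the jaws and about 2 mm off laterally, inside the notch play. I'll mend it by re-gripping lightly, with the jaws staying shut, and sliding them 5 mm heelward.

```bash
python3 -m handwheel '[[0,0.05,0,0,0,0],[0,0.15,0,0,0,0],[0,0.3,0,0,0,0],[0,0.45,0,0,0,0],[0,0.6,0,0,0,0],[0,0.75,0,0,0,0],[0,0.9,0,0,0,0],[0,0.97,0,0,0,0],[0,1,0,0,0,0],[0,1,0,0,0,0]]'
python3 -m handwheel '[[0.02,0,0.04,0,0,0],[0.06,0,0.13,0,0,0],[0.11,0,0.25,0,0,0],[0.16,0,0.36,0,0,0],[0.21,0,0.47,0,0,0],[0.255,0,0.57,0,0,0],[0.29,0,0.65,0,0,0],[0.303,0,0.68,0,0,0],[0.303,0,0.68,0,0,0],[0.303,0,0.68,0,0,0]]'
python3 -m handwheel '[[0,0,0,0,0,0],[0,0,0,0,0,0],[0,0,0,0,0,0],[0,0,0,0,0,0],[0,0,0,0,0,0],[0,0,0,0,0,0],[0,0,0,0,0,0],[0,0,0,0,0,0]]' 0.28
```

```text
time: 19.6
tool_pos: [0.4611, -0.2376, 0.1918]
ee_rot: [-3.141, 0.421, 0.249]
wrist_force: [-1.0, 0.2, -0.0]
width: 0.0654
finger_force: 0.0
time: 20.43
tool_pos: [0.4614, -0.2354, 0.0438]
ee_rot: [3.142, 0.42, 0.253]
wrist_force: [-0.3, -0.9, 0.6]
width: 0.0658
finger_force: 0.0
time: 21.1
tool_pos: [0.4614, -0.2364, 0.0439]
ee_rot: [3.141, 0.42, 0.251]
wrist_force: [0.3, 0.1, 1.9]
width: 0.0336
finger_force: 4.8
```

```bash
python3 -m handwheel '[[0.004,-0.001,-0.002,0,0,0],[0.009,-0.003,-0.004,0,0,0],[0.014,-0.005,-0.006,0,0,0],[0.019,-0.007,-0.008,0,0,0],[0.024,-0.007,-0.0105,0,0,0],[0.024,-0.007,-0.0105,0,0,0],[0.024,-0.007,-0.0105,0,0,0]]'
python3 -m handwheel '[[0,0,0,0,0,0],[0,0,0,0,0,0],[0,0,0,0,0,0],[0,0,0,0,0,0]]' 0.24; python3 -m handwheel '[[0,0,0,0,0,0],[0,0,0,0,0,0],[0,0,0,0,0,0],[0,0,0,0,0,0],[0,0,0,0,0,0],[0,0,0,0,0,0]]' -0.4
python3 -m handwheel '[[-0.01,0,-0.025,0,0,0],[-0.04,0,-0.09,0,0,0],[-0.08,0,-0.18,0,0,0],[-0.13,0,-0.29,0,0,0],[-0.18,0,-0.41,0,0,0],[-0.23,0,-0.52,0,0,0],[-0.28,0,-0.62,0,0,0],[-0.305,0,-0.685,0,0,0],[-0.305,0,-0.685,0,0,0]]'
python3 -m handwheel '[[0,-0.05,0,0,0,0],[0,-0.15,0,0,0,0],[0,-0.3,0,0,0,0],[0,-0.45,0,0,0,0],[0,-0.6,0,0,0,0],[0,-0.75,0,0,0,0],[0,-0.9,0,0,0,0],[0,-0.97,0,0,0,0],[0,-1,0,0,0,0],[0,-1,0,0,0,0]]'
cat > fin.py <<'E'
from h import *
t,c=snap('top','jt.png');s_,s=snap('side','js.png')
ax=np.array([np.cos(.2515),np.sin(.2515)])
for f,cam,(y0,y1,x0,x1),th in(('t1','top',(205,285,395,455),60),('jt','top',(205,285,395,455),60),('s1','side',(175,215,365,440),55),('js','side',(175,215,370,440),55)):
    a=cv2.imread(f'pics/{f}.png');m=(a.max(2)<th).astype(np.uint8);k=np.zeros_like(m);k[y0:y1,x0:x1]=1;m*=k
    n,l,st,ce=cv2.connectedComponentsWithStats(m);C=c if cam=='top' else s
    for i in range(1,n):
        if st[i,4]>12: p=plane(C,*ce[i],.062);print(f,st[i].tolist(),ce[i].round(1),'axial',(p[:2]@ax).round(4),'lat',(p[1]*ax[0]-p[0]*ax[1]).round(4))
a=s_.astype(int);g=a[184:224,385:445];gray=g.mean(2);mask=np.ptp(g,axis=2)>14
for r in range(0,40,2): print(184+r,''.join('%X'%int(x//16) if not q else '#' for x,q in zip(gray[r],mask[r])))
E
python3 fin.py
```

```text
time: 21.68
tool_pos: [0.4659, -0.2335, 0.0436]
ee_rot: [-3.142, 0.421, 0.252]
wrist_force: [-3.1, -0.6, 5.2]
width: 0.0341
finger_force: 4.1
time: 22.02
tool_pos: [0.4667, -0.2332, 0.0428]
ee_rot: [-3.141, 0.418, 0.253]
wrist_force: [0.1, 0.1, -0.7]
width: 0.0359
finger_force: 0.2
time: 22.52
tool_pos: [0.4661, -0.2335, 0.0434]
ee_rot: [-3.142, 0.42, 0.252]
wrist_force: [-0.3, 0.0, 0.4]
width: 0.0654
finger_force: 0.0
time: 23.27
tool_pos: [0.4678, -0.2342, 0.1978]
ee_rot: [3.136, 0.414, 0.249]
wrist_force: [-0.1, 0.1, 1.1]
width: 0.0658
finger_force: 0.0
time: 24.1
tool_pos: [0.4153, -0.0385, 0.1922]
ee_rot: [-3.14, 0.422, 0.255]
wrist_force: [0.3, -0.5, 0.2]
width: 0.0659
finger_force: 0.0
t1 [422, 251, 7, 18, 35] [425.3 259.6] axial 0.3958 lat -0.3578
t1 [404, 255, 7, 18, 46] [407.  263.3] axial 0.3978 lat -0.3248
jt [405, 255, 6, 18, 39] [407.5 263.7] axial 0.3968 lat -0.3253
s1 [380, 180, 14, 5, 17] [386.1 182.1] axial 0.3989 lat -0.3626
s1 [374, 189, 15, 9, 74] [381.1 193.1] axial 0.3969 lat -0.3245
js [380, 180, 14, 5, 15] [386.1 182.1] axial 0.3988 lat -0.3627
js [374, 189, 
[... 647 characters left out ...]
8888888888876587776556789BA976#######6788888888888
204 EEEFECBEFEEEDA87888888CB87888877666556888ADD########A8888888
206 EEEEEEECEEEEEEEEEEDA88776788888888887767656667#######9888888
208 EEEEEEEEEEFEEEFEFFFC98779778888888888887##6467#######9888888
210 #BBEDBBB###EEEC#DCBA8867EFEEEDB7788888887###########88888888
212 EEEEEEEEEEEEBBEFFEC9878DEDBBBBEFFEB8888876#######98888888888
214 EEEEEEEEEEEEEEEEC##878EED#######BA88888888888888888888888888
216 EEEEEEEEEEEEEEED##98#AEFEFC#####8656788888888888888888888888
218 EEEEEEEEEEEEEEEC#988EEEEECBEEEC96555555565788888888888888888
220 BEFFFEEEEEEEEEEEB#9EEEEEEEEEEEC75555555555555788888888888888
222 888899CEFFEEEEEEEDEEEEEEEEEEEE978655555555555788888888888888
```

The pads are back within 0.1 px of where they started in the side view. The nozzle hangs in the jaws and the arm is clear, so I'm handing in.

```bash
python3 -c "
from bench import robot
print(robot.close_job())"
```

```text
the job is handed in; nothing more can be done
None
```

The job is handed in at about 24 s: the forceps are back on the rest within about 1 mm of where they lay, jaws shut on the nozzle's neck and the nozzle hanging clear; the gripper never touched the nozzle, and the nut and other things were left alone.

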